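# Hang the lift-off door of the optics housing and shut it

## Robot

A 6-joint arm with a two-finger parallel gripper is mounted at the origin on the work surface. World frame = base frame: x ahead of the robot, y to its left, z up, the work surface at z = 0. Lengths are in m, angles in rad, forces in N, time in s.
With the tool pointing down it reaches from about 0.25 to 0.8 m from the base axis. Payload 3.9 kg.
Tool frame: the origin (TCP) lies midway between the tips of the shut fingers; the grasp point (between the pads) lies env.grip_depth behind it (env.grip_depth is the distance from the TCP to the grasp point, in m); z points along the fingers, y is the direction in which the jaws open and shut (so a half turn about z gives the same grasp; the last joint's range is limited). The gripper opens to 85 mm and grips with 20 to 120 N. Pads are 22 mm wide; open, the fingers measure 114 mm over their backs; the gripper's body (76 mm by 85 mm) begins 54 mm behind the grasp point. The pads swing forward as they close: fully open they stand 13 mm farther back than shut.
Start: joints at [-1.119, 0.26, -0.138, 1.173, 0, 1.571], TCP at [0.229, -0.472, 0.231] pointing down, gripper open.
Joint ranges: [-2.78, 2.78], [-0.83, 1.72], [-1.28, 1.37], [-1.9, 2.12], [-1.57, 1.48], [-3.14, 3.14]. Speed limits (rad/s): [2.57, 2.57, 3.14, 3.14, 3.14, 3.14].

## Interface

Orientations are given as a rotation vector (axis times angle).
In Python, from station import env gives the robot as it stands.
- The arm moves only by the shell command python3 -m creep 'ROWS'. ROWS is JSON, a list of rows, each a list of 3 entries, a list of its own where there are three numbers: the opening, from -1 (shut) to 1 (fully open), then the shift along the tool's x, y, z in mm, then the turn about the tool's z in degrees. A call has exactly 5 rows; each row is the pose to reach, as a shift and turn from the pose commanded when the call began, along the tool's axes at that moment; what a row does not reach only later rows make up. A row lasts 1/10 s, in which the tool goes at most 50 mm and 8.59 degrees, less where a joint would pass 70% of its speed; a pose out of reach is approached as far as the arm can. A call with a gripper value outside its range is refused whole. The fingers move at their own pace and stop on an object; the grip force is fixed at half the most. Time passes only in rows, so rows that repeat a pose let the fingers close, or fill a call up. It gives the time, the measured TCP pose, the force and the opening at its end, in the units of the state.
- env.get_state(): the state, without advancing time (a new reading comes with each control period).
- env.grab_frame(name): name is "side" or "top" or "wrist"; returns a dict with "image" (420x560x3 uint8, red, green, blue), "z_map" (420x560 float32, m along the optical axis (not along the pixel's ray), 0 where there is no reading), "mtx" (3x3 intrinsics, pixels), "distortion" ([k1, k2, p1, p2, k3] as OpenCV has them; the pictures are not rectified), "R" (3x3) and "t" (3): a world point X has camera coordinates R X + t. Camera axes: x right, y down, z forward; pixel columns grow to the right and rows downward; lengths in m; the calibration is good to about 2 mm. A picture is of the moment at which its call begins.
- env.job_done(): hands the job in, once; it reports no verdict.
Trained networks look in a picture, given as the dict that the camera call returned (one of the last four; its "shot" number tells which), for a name from the list of things; names that differ only in an ending like _2 or _b are one class to them, and where a whole thing is asked for, a point or a joint stands for the part that bears it (a point fixed in the world has none). Each returns a list of dicts, best first, with "p" (0 to 1); they miss things now and then, are a little off and sometimes report something else, mostly with a low value. They report only what shows in the picture. A call takes as long as a camera call.
- env.trace(picture, label): "pixels" (420x560 bool, what is visible of it) and "location" ([column, row] in pixels, amid what is visible of it).
The state is a dict: "clock": time; "joint_positions": joint angles; "joint_vel": joint speeds; "joint_torque": joint torques, N m; "ee_pos": TCP position; "ee_rot": TCP orientation; "force": force on the tool from outside, world axes, zero at the start; "torque": the same for the moment, N m; "grip_width": finger opening in m.
Only numpy, scipy, OpenCV 4.12 (cv2) and the standard library are available. Lean on these libraries where they do the work, as an engineer would, in place of code of your own. Each camera call takes 0.05 s, during which the arm holds its last target. There are 200 camera calls.

## Task

The door of the white optics housing has been lifted off and stands in the aluminium stand. Hang it back on the housing: lower it gently so that both of its hinge sockets go fully down over the two upright hinge pins while the door stands open, then swing it shut against the stop strip and let go. The pins sit a few millimetres off their drawn place, so feel for them and never force the door; leave the other things on the bench undisturbed.

Things in the scene. Friction and masses are not known exactly. Their poses are not given: they have to be found in the camera images.
- housing: White metal optics housing fixed to the bench, 160 deep (x), 200 wide (y), 185 high, open at its front, which faces its -x at x = -80. Origin under the centre of its base, z up. Black frame rails above and below the opening stand 10 proud of the front; a rubber stop strip at its -y side stands 15 proud. Nothing stands on its roof. Two upright hinge pins at its +y side.
- pin_low (a point): Drawn place of the lower pin's root (shoulder where the socket rests), 34 above the bench, x = -100, y = 80 in the housing's frame, axes as the housing's. Pins: 8 diameter, 14 long, tip tapered to 6 over the last 1.5. The hinge strip sits in slots: the real, rigid pins are both shifted alike by up to 4.5 along the housing's x and 4.5 along its y, which this reading does not show. Heights are true.
- pin_up (a point): Drawn place of the upper pin's root, 134 above the bench, exactly 100 above the lower one; same pin, same hidden shift. Each pin rises from a shoulder 16 in diameter and 10 thick, on an arm from the housing.
- stop (a point): Middle of the front face of the stop strip, at x = -95, y = -66, z = 97 in the housing's frame. The shut door's back rests on it. No latch or spring: the door stays where it is left.
- door: Aluminium door, about 0.3 kg, loose, upright in the stand. Origin on its hinge axis at bottom-edge level, z up. Panel in its yz plane, 10 thick (x -5 to 5), y -20 to -150, 150 high. Outer face looks to -x, with a knob 18 wide, 18 out, at y -135, z 60. Hung and shut, its yaw is the housing's (within 0.06); a right angle open: the housing's - pi/2. Seated, its origin is 22 up. Pinch its top edge.
- socket_low (a point): Centre of the mouth (lower end) of the door's lower hinge socket, on the hinge axis 12 above the door's bottom edge. The sockets are open steel tubes, 18 outside and 10 inside diameter, 18 high.
- socket_up (a point): Centre of the mouth of the upper hinge socket, 100 above the lower one, 112 above the door's bottom edge.
- free_edge (a point): Middle of the door's edge away from the hinge, 150 from the hinge axis, 75 above the bottom edge, mid-thickness.
- stand: Fixed aluminium stand, base 90 by 110 by 12 thick with two upright cheeks along its y, 90 long, rising to 42 above the bench, with a slot 12 wide between them in which the door stands on the base, loosely; origin under the centre of its base. The door's bottom edge is 12 above the bench there and its middle is over the stand's middle.
- tray: Grey open tray, fixed, 130 by 100 by 30 high, a bystander; origin under its centre. It and the stand swap sides of the bench from start to start.
- lens_mount: Black round lens mount, 42 in diameter, 34 high, loose in the tray, a bystander; origin under its centre.
- objective: Steel microscope objective, 34 in diameter, 46 high, standing loose, a bystander; origin under its centre.
- bottle: Amber jar with black cap, 52 in diameter, 100 high, standing loose, a bystander; origin under its centre.
- driver: Screwdriver 160 long lying loose on the bench, a bystander.
- slide_box: Blue slide box 90 by 100 by 35, loose, a bystander; origin under its centre.

How it is judged:
On the way, in this order (a step that is already met when the one before it is completed fails the run):
1. the door hangs open on both pins, fully down (horizontal distance between socket_low and pin_low below 0.009 m and horizontal distance between socket_up and pin_up below 0.009 m and z of socket_low in the frame of pin_low below 0.004 m and z of socket_up in the frame of pin_up below 0.004 m and angle between door's own z axis and vertical below 0.06 rad), for 0.2 s.
2. the door is swung shut on its hinge, against the stop strip (x of free_edge in the frame of stop above -0.012 m and z of socket_low in the frame of pin_low below 0.004 m), for 0.2 s.
At the end, for the whole second after the job is handed in: Both sockets are down on the pin shoulders within 4 mm and within 9 mm sideways of the drawn pin places, the door is upright within 0.06 rad, its free end is shut to within about 7 mm of the stop strip, and it is at rest and released (all of step 2 and horizontal distance between socket_low and pin_low below 0.009 m and horizontal distance between socket_up and pin_up below 0.009 m and z of socket_up in the frame of pin_up below 0.004 m and angle between door's own z axis and vertical below 0.06 rad and y of free_edge in the frame of stop between -0.03 and 0.02 m and linear speed of door below 0.02 m/s); the robot touches nothing.
It fails at once if the door is pressed or knocked against the housing or its pins with more than 35 N (contact force between door and housing above 35 N).
It fails at once if a bystander is pushed more than 20 mm (distance of any of lens_mount, objective, bottle, driver, slide_box from where it was at the start of the episode above 0.02 m).
It fails at once if the robot presses on the housing with more than 35 N (contact force between any of the arm, the fingers and housing above 35 N).
It also fails if it takes over 72 s, if anything falls off the work surface, if the arm or the gripper's body presses on something with over 40 N, if the wrist force passes 120 N, or if a joint passes its speed limit or range.

## Working session

There is one attempt and no reset: what is moved stays moved. The work goes in short steps, Python scripts to look and compute and a shell command to move; the robot and the scene stay as the last step left them, time stands still between calls to the robot, and variables do not carry over. Pictures are saved under pics/ and viewed, about 8 in all and at most 12, crops included, and the job is handed in when it is done.

```bash
mkdir -p pics; ls
cat > h.py <<'E'
import numpy as np, cv2
from station import env
from scipy.spatial.transform import Rotation as Ro
def cloud(f, mask=None):
    z=f["z_map"]; m=(z>0) if mask is None else (mask&(z>0))
    v,u=np.nonzero(m)
    p=cv2.undistortPoints(np.c_[u,v].astype(float).reshape(-1,1,2),np.array(f["mtx"]),np.array(f["distortion"])).reshape(-1,2)
    d=z[v,u]; c=np.c_[p*d[:,None],d]
    return (c-np.array(f["t"]))@np.array(f["R"])
def save(f,n,crop=None,s=1):
    i=f["image"]
    if crop: i=i[crop[1]:crop[3],crop[0]:crop[2]]
    i=cv2.resize(i,None,fx=s,fy=s,interpolation=cv2.INTER_CUBIC)
    cv2.imwrite("pics/"+n,i[...,::-1])
E
python3 - <<'E'
from h import *
s=env.get_state(); print(s["clock"],s["ee_pos"],s["ee_rot"],s["force"],s["grip_width"],env.grip_depth)
a=env.grab_frame("side");b=env.grab_frame("top")
both=np.hstack([a["image"],b["image"]]); cv2.imwrite("pics/a.png",cv2.resize(both,(800,300),interpolation=cv2.INTER_AREA)[...,::-1])
cv2.imwrite("pics/top.png",b["image"][...,::-1])
for nm,f in (("side",a),("top",b)):
  for l in ["housing","door","stand","tray","objective","bottle","driver","slide_box","lens_mount"]:
    r=env.trace(f,l)
    if r:
      P=cloud(f,r[0]["pixels"]); 
      print(nm,l,round(r[0]["p"],2),np.round(r[0]["location"]),np.round(np.percentile(P,[2,50,98],axis=0),3).tolist() if len(P) else None)
  print(np.round(-np.array(f["R"]).T@f["t"],3))
E
```

```text
pics
0.0 [ 0.22888997 -0.47170819  0.23046993] [-3.05992008e+00 -7.03221872e-01  7.21949232e-04] [-0.15128806  0.40637796  0.01755289] 0.08540740553307184 0.0187
side housing 0.71 [351. 216.] [[0.637, -0.15, 0.014], [0.709, -0.117, 0.175], [0.806, 0.046, 0.188]]
side door 0.68 [228. 137.] [[0.383, 0.338, 0.026], [0.448, 0.344, 0.103], [0.522, 0.349, 0.161]]
side stand 0.81 [232. 166.] [[0.395, 0.3, 0.003], [0.445, 0.331, 0.014], [0.496, 0.341, 0.044]]
side tray 0.56 [249. 368.] [[0.398, -0.419, 0.002], [0.45, -0.347, 0.006], [0.508, -0.281, 0.032]]
side objective 0.71 [238. 281.] [[0.427, -0.149, 0.003], [0.441, -0.142, 0.032], [0.456, -0.125, 0.048]]
side bottle 0.84 [324. 154.] [[0.696, 0.207, 0.053], [0.717, 0.219, 0.091], [0.744, 0.252, 0.104]]
side driver 0.74 [280. 185.] [[0.546, 0.175, -0.001], [0.591, 0.19, 0.019], [0.676, 0.234, 0.028]]
side slide_box 0.8 [301. 152.] [[0.658, 0.287, 0.005], [0.686, 0.328, 0.035], [0.734, 0.387, 0.039]]
side lens_mount 0.62 [260. 374.] [[0.437, -0.378, 0.006], [0.457, -0.366, 0.036], [0.476, -0.344, 0.041]]
[ 0.451 -0.679  0.754]
top housing 
[... 214 characters left out ...]
91, 0.304, 0.006], [0.441, 0.327, 0.012], [0.491, 0.342, 0.043]]
top tray 0.65 [438. 263.] [[0.397, -0.414, -0.001], [0.447, -0.345, 0.004], [0.503, -0.279, 0.031]]
top objective 0.46 [352. 264.] [[0.422, -0.148, -0.002], [0.438, -0.127, 0.033], [0.455, -0.113, 0.048]]
top bottle 0.79 [208. 154.] [[0.695, 0.208, 0.005], [0.711, 0.227, 0.093], [0.74, 0.251, 0.102]]
top driver 0.65 [224. 209.] [[0.543, 0.177, 0.016], [0.576, 0.194, 0.023], [0.618, 0.208, 0.027]]
top slide_box 0.88 [170. 164.] [[0.654, 0.29, 0.008], [0.696, 0.335, 0.033], [0.742, 0.388, 0.038]]
top lens_mount 0.82 [444. 255.] [[0.437, -0.369, 0.009], [0.454, -0.35, 0.035], [0.472, -0.335, 0.041]]
[4.110e-01 1.000e-03 1.118e+00]
```

View pics/top.png

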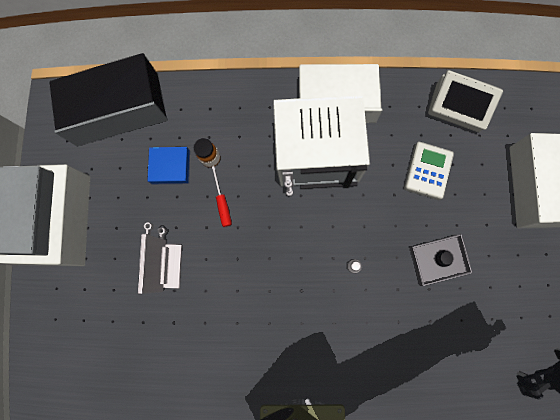

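View pics/a.png

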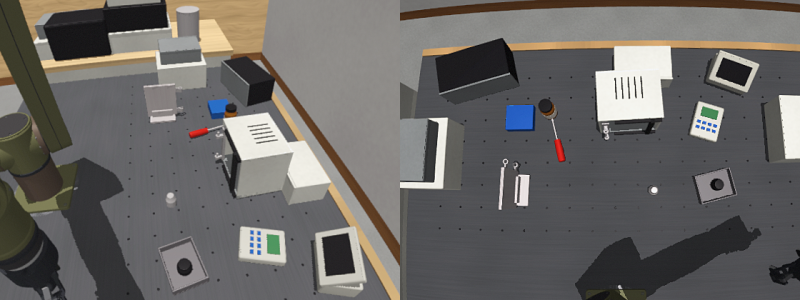

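The top view shows the housing at (320,142) with its pins at about (289,183), and the door standing in its stand at (148,258) with the hinge at the far end. The door is already about a right angle open relative to the housing. Next I'll fit the poses.

```bash
python3 - <<'E'
from h import *
for cam in ("top","side"):
  f=env.grab_frame(cam)
  r=env.trace(f,"housing")[0]; P=cloud(f,r["pixels"]); Q=P[(P[:,2]>.178)&(P[:,2]<.195)]
  for s in (1,):
    b=cv2.minAreaRect((Q[:,:2]*1000).astype(np.float32)); print(cam,"roof",b, np.median(Q[:,2]))
  # front face
  G=P[(P[:,2]<.17)]
  D=env.trace(f,"door")[0]; P=cloud(f,D["pixels"])
  T=P[(P[:,2]>.155)&(P[:,2]<.17)]
  print("door top",len(T),np.percentile(T,[1,50,99],axis=0).round(4).tolist())
  A=P[P[:,2]>.05]; A=A[(A[:,0]<.505)]; c=np.polyfit(A[:,0],A[:,1],1); print("panel slope rad",c)
  c=np.polyfit(T[:,0],T[:,1],1);print("top slope",c)
  allc=cloud(f)
  m=(allc[:,0]>.58)&(allc[:,0]<.635)&(allc[:,1]>0)&(allc[:,1]<.08)&(allc[:,2]>.12)
  S=allc[m]; print("pin pts",len(S)); print(np.round(S[np.argsort(-S[:,2])][:25],4).tolist())
  m=(allc[:,0]>.505)&(allc[:,0]<.57)&(allc[:,1]>.31)&(allc[:,1]<.38)&(allc[:,2]>.11)
  S=allc[m]; print("sock",len(S),np.percentile(S,[1,50,99],axis=0).round(4).tolist())
E
python3 -m creep '[[1,[0,0,0],0],[1,[0,0,0],0],[1,[0,0,0],0],[1,[0,0,0],0],[1,[0,0,0],0]]'
python3 - <<'E'
from h import *
f=env.grab_frame("wrist"); print(np.round(f["R"],3).tolist(),np.round(-np.array(f["R"]).T@f["t"],3),f["mtx"])
s=env.get_state();R=Ro.from_rotvec(s["ee_rot"]).as_matrix();print(R.round(3).tolist(), s["ee_pos"])
print("cam in tool",R.T@(-np.array(f["R"]).T@f["t"]-s["ee_pos"]))
E
```

```text
top roof ((723.2625122070312, -45.04154968261719), (175.63372802734375, 200.34771728515625), 1.893922209739685) 0.18398646849695777
door top 298 [[0.38, 0.3419, 0.1553], [0.4407, 0.3475, 0.1607], [0.5064, 0.3548, 0.1645]]
panel slope rad [-0.03201205  0.35913412]
top slope [-0.02457781  0.35873156]
pin pts 50
[[0.624, 0.0254, 0.1507], [0.6219, 0.0255, 0.1498], [0.6221, 0.0299, 0.1493], [0.6244, 0.0277, 0.1492], [0.6203, 0.0278, 0.1468], [0.6273, 0.0278, 0.1461], [0.6229, 0.0278, 0.1456], [0.6206, 0.0256, 0.1454], [0.6253, 0.03, 0.1452], [0.6213, 0.0301, 0.1427], [0.6196, 0.028, 0.1394], [0.6227, 0.0326, 0.1363], [0.6318, 0.0258, 0.1361], [0.6227, 0.0348, 0.1361], [0.6318, 0.0235, 0.136], [0.6321, 0.0326, 0.1355], [0.6159, 0.0259, 0.1352], [0.6298, 0.0326, 0.1352], [0.6275, 0.0326, 0.1351], [0.6321, 0.0281, 0.135], [0.6229, 0.0236, 0.1345], [0.6323, 0.0303, 0.1344], [0.63, 0.0303, 0.1343], [0.6254, 0.0326, 0.1341], [0.6162, 0.0304, 0.134]]
sock 101 [[0.5054, 0.3369, 0.1158], [0.5221, 0.3444, 0.1391], [0.5359, 0.3533, 0.1623]]
side roof ((721.6346435546875, -46.94596862792969), (176.11636352539062, 204.11973571777344), 2.5377910137176514) 0.18584228689631735
door top 409 [[0.637, -0.1506, 0.1552], [0.7164, -0.1455, 0.1626], [0.8121, 0.0451, 0.1698]]
clock: 1.8
ee_pos: [0.2292, -0.4723, 0.2313]
ee_rot: [-3.062, -0.704, 0.0]
force: [-0.0, 0.7, 0.4]
grip_width: 0.0852
[[0.438, -0.899, -0.001], [-0.861, -0.419, 0.288], [-0.259, -0.125, -0.958]] [ 0.295 -0.441  0.374] [[352.21640957   0.         283.42162405]
 [  0.         352.21640957 212.82099187]
 [  0.           0.           1.        ]]
[[0.9, 0.437, 0.0], [0.437, -0.9, -0.0], [0.0, 0.0, -1.0]] [ 0.22922605 -0.47232587  0.23132549]
cam in tool [ 0.07309064  0.00055622 -0.14226339]Traceback (most recent call last):
  File "<stdin>", line 12, in <module>
    raise TypeError("expected non-empty vector for x")
TypeError: expected non-empty vector for x
```

```bash
for i in 1; do :; done
python3 -m creep '[[1,[32,-37,0],0],[1,[64,-74,0],0],[1,[97,-111,0],0],[1,[130,-149,0],0],[1,[163,-187,0],0]]'
python3 -m creep '[[1,[32,-37,0],0],[1,[64,-74,0],0],[1,[97,-111,0],0],[1,[130,-149,0],0],[1,[163,-187,0],0]]'
python3 -m creep '[[1,[32,-37,0],0],[1,[64,-74,0],0],[1,[97,-111,0],0],[1,[130,-149,0],0],[1,[163,-187,0],0]]'
python3 -m creep '[[1,[30,-35,0],8],[1,[65,-82,0],16],[1,[65,-82,0],24],[1,[65,-82,0],27.6],[1,[65,-82,0],27.6]]'
python3 - <<'E'
from h import *
f=env.grab_frame("wrist"); save(f,"w1.png")
s=env.get_state();R=Ro.from_rotvec(s["ee_rot"]).as_matrix();print(s["clock"],R.round(4).tolist(), s["ee_pos"])
A=cloud(f)
T=A[(abs(A[:,2]-.162)<.004)&(abs(A[:,0]-.44)<.1)&(abs(A[:,1]-.347)<.05)]
print(len(T),np.percentile(T,[1,50,99],axis=0).round(4).tolist())
if len(T)>20:
  print("line",np.polyfit(T[:,0],T[:,1],1),cv2.minAreaRect((T[:,:2]*1000).astype(np.float32)))
E
```

```text
clock: 2.35
ee_pos: [0.2942, -0.2319, 0.2314]
ee_rot: [3.062, 0.702, 0.001]
force: [1.5, 0.5, -0.4]
grip_width: 0.0852
clock: 2.85
ee_pos: [0.3591, 0.0072, 0.2318]
ee_rot: [3.061, 0.703, 0.003]
force: [0.3, -1.0, 0.4]
grip_width: 0.0852
clock: 3.35
ee_pos: [0.4313, 0.2315, 0.2314]
ee_rot: [-3.035, -0.747, 0.006]
force: [0.6, -0.6, 0.8]
grip_width: 0.0854
clock: 3.85
ee_pos: [0.4975, 0.1613, 0.2324]
ee_rot: [-2.995, -0.352, 0.052]
force: [-0.5, -0.4, 0.6]
grip_width: 0.0856
3.9 [[0.973, 0.2258, -0.0484], [0.23, -0.966, 0.1182], [-0.0201, -0.1261, -0.9918]] [0.49739219 0.15861452 0.23238239]
2345 [[0.3798, 0.3403, 0.1582], [0.4515, 0.3457, 0.1616], [0.5075, 0.3533, 0.1631]]
line [-0.03054152  0.35976668] ((443.20428466796875, 347.2216796875), (12.445245742797852, 130.11721801757812), 88.41090393066406)
```

View pics/w1.png

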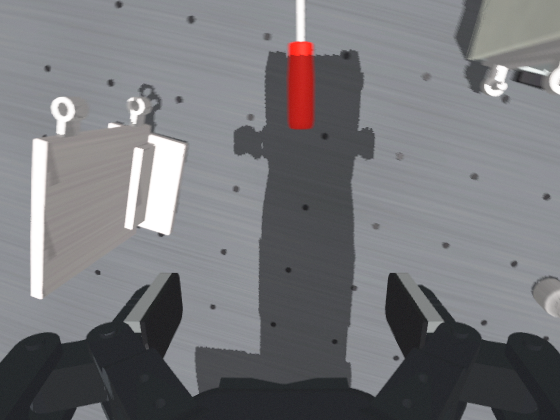

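The wrist view shows the door at the left (top edge at about (40,215), upper socket at (63,108)). The tool came out tilted and off the commanded place, so I'll check the joints.

```bash
python3 -m creep '[[1,[0,0,0],0],[1,[0,0,0],0],[1,[0,0,0],0],[1,[0,0,0],0],[1,[0,0,0],0]]'
python3 - <<'E'
from h import *
s=env.get_state();R=Ro.from_rotvec(s["ee_rot"]).as_matrix();print(s["clock"],R.round(4).tolist(), s["ee_pos"],s["joint_positions"],s["joint_vel"])
E
```

```text
clock: 4.4
ee_pos: [0.4966, 0.1626, 0.2327]
ee_rot: [-2.994, -0.357, 0.052]
force: [-0.7, 0.2, -0.2]
grip_width: 0.0856
4.4 [[0.9715, 0.2319, -0.0487], [0.2362, -0.9642, 0.1205], [-0.019, -0.1286, -0.9915]] [0.49661436 0.16263111 0.23272561] [ 0.2375584   0.26801378 -0.13043577  1.19151669  0.12893145  3.14060182] [-0.00195428 -0.00102029  0.00137697 -0.00179745 -0.00264148 -0.00128719]
```

```bash
for k in 1; do
python3 -m creep '[[1,[0,0,0],-8],[1,[0,0,0],-16],[1,[0,0,0],-24],[1,[0,0,0],-32],[1,[0,0,0],-40]]'
python3 -m creep '[[1,[0,0,0],-8],[1,[0,0,0],-16],[1,[0,0,0],-24],[1,[0,0,0],-32],[1,[0,0,0],-40]]'
python3 -m creep '[[1,[0,0,0],-8],[1,[0,0,0],-16],[1,[0,0,0],-24],[1,[0,0,0],-32],[1,[0,0,0],-40]]'
done
python3 - <<'E'
from h import *
s=env.get_state();R=Ro.from_rotvec(s["ee_rot"]).as_matrix();print(s["clock"],R.round(4).tolist(), s["ee_pos"],s["joint_positions"])
E
```

```text
clock: 4.9
ee_pos: [0.4967, 0.1624, 0.2327]
ee_rot: [-2.685, -1.365, -0.017]
force: [0.7, 0.1, 0.1]
grip_width: 0.0849
clock: 5.4
ee_pos: [0.4967, 0.1624, 0.2327]
ee_rot: [-2.063, -2.209, -0.083]
force: [-1.1, 0.5, 0.2]
grip_width: 0.0854
clock: 5.9
ee_pos: [0.4967, 0.1624, 0.2327]
ee_rot: [-1.193, -2.803, -0.14]
force: [-0.1, -0.6, -0.3]
grip_width: 0.0855
5.9 [[-0.6905, 0.7217, -0.0487], [0.7133, 0.6905, 0.1205], [0.1205, 0.0485, -0.9915]] [0.49670948 0.16238937 0.23271183] [ 0.23709364  0.26803792 -0.13043296  1.19148326  0.1288836   1.04045267]
```

```bash
(
python3 -m creep '[[1,[0,0,0],-8.5],[1,[0,0,0],-17],[1,[0,0,0],-25.5],[1,[0,0,0],-34],[1,[0,0,0],-42.5]]'
python3 -m creep '[[1,[0,0,0],-8.5],[1,[0,0,0],-17],[1,[0,0,0],-25.5],[1,[0,0,0],-34],[1,[0,0,0],-42.5]]'
python3 -m creep '[[1,[0,0,0],-8.5],[1,[0,0,0],-17],[1,[0,0,0],-25.5],[1,[0,0,0],-34],[1,[0,0,0],-42.5]]'
python3 -m creep '[[1,[0,0,0],-8.5],[1,[0,0,0],-17],[1,[0,0,0],-25.5],[1,[0,0,0],-34],[1,[0,0,0],-42.5]]'
python3 -m creep '[[1,[0,0,0],-8.5],[1,[0,0,0],-17],[1,[0,0,0],-25.5],[1,[0,0,0],-34],[1,[0,0,0],-42.5]]' ) >/dev/null
cat > st.py <<'E'
from h import *
s=env.get_state();R=Ro.from_rotvec(s["ee_rot"]).as_matrix();print(s["clock"],"z",R[:,2].round(4),"xang",np.degrees(np.arctan2(R[1,0],R[0,0])).round(2), "pos",np.round(s["ee_pos"],4),"q",np.round(s["joint_positions"],3),"F",np.round(s["force"],1),"T",np.round(s["torque"],2),"g",round(s["grip_width"],4))
E
python3 st.py
python3 -m creep '[[1,[0,0,0],-8.5],[1,[0,0,0],-17],[1,[0,0,0],-25.5],[1,[0,0,0],-34],[1,[0,0,0],-34]]'
python3 st.py
```

```text
8.4 z [-0.0487  0.1205 -0.9915] xang -13.35 pos [0.4967 0.1624 0.2327] q [ 0.237  0.268 -0.13   1.192  0.129 -2.669] F [ 0.6 -0.7  0.7] T [-0.09 -0.11  0.03] g 0.0853
clock: 8.9
ee_pos: [0.4871, 0.1926, 0.2328]
ee_rot: [-3.001, -0.469, 0.032]
force: [0.3, -0.2, 0.4]
grip_width: 0.0854
8.9 z [-0.0366  0.0997 -0.9943] xang 17.78 pos [0.4871 0.1926 0.2328] q [ 0.312  0.259 -0.14   1.176  0.106 -3.14 ] F [ 0.3 -0.2  0.4] T [-0.15 -0.05 -0.04] g 0.0854
```

```bash
python3 -m creep '[[1,[0,20,0],-8],[1,[0,40,0],-16],[1,[0,60,0],-20],[1,[0,60,0],-20],[1,[0,60,0],-20]]'
python3 st.py
```

```text
clock: 9.4
ee_pos: [0.4278, 0.2742, 0.2267]
ee_rot: [-2.983, -0.835, -0.025]
force: [-0.2, -0.1, 0.0]
grip_width: 0.0855
9.4 z [ 0.004   0.0465 -0.9989] xang 31.23 pos [0.4278 0.2742 0.2267] q [ 0.546  0.213 -0.216  1.115  0.038 -3.141] F [-0.2 -0.1  0. ] T [-0.07  0.05 -0.  ] g 0.0855
```

```bash
python3 -m creep '[[1,[0,20,0],-8],[1,[0,35,0],-16],[1,[0,50,0],-18],[1,[0,50,0],-18],[1,[0,50,0],-18]]'
python3 st.py
```

```text
clock: 9.9
ee_pos: [0.3546, 0.3381, 0.225]
ee_rot: [2.902, 1.184, 0.065]
force: [0.2, 0.2, -0.0]
grip_width: 0.0854
9.9 z [ 0.041   0.0089 -0.9991] xang 44.41 pos [0.3546 0.3381 0.225 ] q [ 0.776  0.177 -0.266  1.092 -0.022 -3.141] F [ 0.2  0.2 -0. ] T [-0.04  0.05 -0.01] g 0.0854
```

```bash
python3 -m creep '[[1,[0,10,0],-4],[1,[0,10,0],-4],[1,[0,10,0],-4],[1,[0,10,0],-4],[1,[0,10,0],-4]]'
python3 st.py
```

```text
clock: 10.4
ee_pos: [0.347, 0.3452, 0.2252]
ee_rot: [2.862, 1.226, 0.075]
force: [-0.4, -0.2, -0.4]
grip_width: 0.0856
10.4 z [ 0.0549 -0.0057 -0.9985] xang 46.43 pos [0.347  0.3452 0.2252] q [ 0.811  0.177 -0.266  1.094 -0.044 -3.141] F [-0.4 -0.2 -0.4] T [-0.04  0.07  0.03] g 0.0856
```

```bash
(
python3 -m creep '[[1,[0,0,0],8.5],[1,[0,0,0],17],[1,[0,0,0],25.5],[1,[0,0,0],34],[1,[0,0,0],42.5]]'
python3 -m creep '[[1,[0,0,0],8.5],[1,[0,0,0],17],[1,[0,0,0],25.5],[1,[0,0,0],34],[1,[0,0,0],42.5]]'
python3 -m creep '[[1,[0,0,0],8.5],[1,[0,0,0],17],[1,[0,0,0],25.5],[1,[0,0,0],34],[1,[0,0,0],42.5]]'
python3 -m creep '[[1,[0,0,0],8.5],[1,[0,0,0],17],[1,[0,0,0],25.5],[1,[0,0,0],34],[1,[0,0,0],42.5]]'
python3 -m creep '[[1,[0,0,0],8.5],[1,[0,0,0],17],[1,[0,0,0],25.5],[1,[0,0,0],34],[1,[0,0,0],42.5]]' ) >/dev/null
python3 -m creep '[[1,[0,0,0],8],[1,[0,0,0],15.6],[1,[0,0,0],15.6],[1,[0,0,0],15.6],[1,[0,0,0],15.6]]'
python3 st.py
cat > go.py <<'E'
import sys; from h import *
s=env.get_state();R=Ro.from_rotvec(s["ee_rot"]).as_matrix()
t=np.array(eval(sys.argv[1])); d=R.T@(t-s["ee_pos"])*1000; print("tool shift mm",d.round(1),"dist",np.linalg.norm(d).round(1))
E
python3 go.py "[.502,.343,.24]"; python3 go.py "[.593,.028,.24]"
```

```text
clock: 13.4
ee_pos: [0.3466, 0.3455, 0.2251]
ee_rot: [0.042, 3.086, -0.008]
force: [1.3, -0.2, 0.4]
grip_width: 0.0854
13.4 z [ 0.0548 -0.0057 -0.9985] xang 178.46 pos [0.3466 0.3455 0.2251] q [ 0.812  0.177 -0.266  1.094 -0.044  0.839] F [ 1.3 -0.2  0.4] T [ 0.04  0.04 -0.01] g 0.0854
tool shift mm [-156.     1.7   -6.3] dist 156.2
tool shift mm [-255.3 -310.7    0.5] dist 402.2
```

```bash
python3 -m creep '[[1,[-40,0,-6],0],[1,[-80,1,-6],0],[1,[-120,2,-6],0],[1,[-156,2,-6],0],[1,[-156,2,-6],0]]' >/dev/null
python3 st.py
cat > look.py <<'E'
import sys; from h import *
f=env.grab_frame("wrist"); np.savez(sys.argv[1]+".npz",**{k:f[k] for k in ("image","z_map","mtx","distortion","R","t")}); print("cam",np.round(-np.array(f["R"]).T@f["t"],4))
E
python3 look.py vs
python3 -m creep '[[1,[-14,-46,1],0],[1,[-28,-92,3],0],[1,[-42,-138,3],0],[1,[-56,-184,5],0],[1,[-68,-225,5],0]]' >/dev/null
python3 -m creep '[[1,[-14,-43,1],0],[1,[-31,-87,2],0],[1,[-31,-87,2],0],[1,[-31,-87,2],0],[1,[-31,-87,2],0]]' >/dev/null
python3 st.py
python3 look.py vp
python3 - <<'E'
import numpy as np,cv2
a=np.load("vs.npz")["image"];b=np.load("vp.npz")["image"]
cv2.imwrite("pics/v.png",np.vstack([a[:300],b[:300]])[...,::-1])
E
```

```text
13.9 z [ 0.0575 -0.0052 -0.9983] xang 178.26 pos [0.5064 0.3432 0.2392] q [ 0.615  0.374  0.048  1.2   -0.037  0.645] F [ 0.   0.  -0.1] T [-0.02  0.08 -0.03] g 0.0858
cam [0.425  0.3455 0.377 ]
14.95 z [ 0.0539 -0.0049 -0.9985] xang 178.48 pos [0.5911 0.0298 0.2394] q [ 0.055  0.332 -0.016  1.17  -0.008  0.081] F [0.7 0.6 0.4] T [ 0.06 -0.   -0.03] g 0.0853
cam [0.5102 0.0318 0.3775]
```

View pics/v.png

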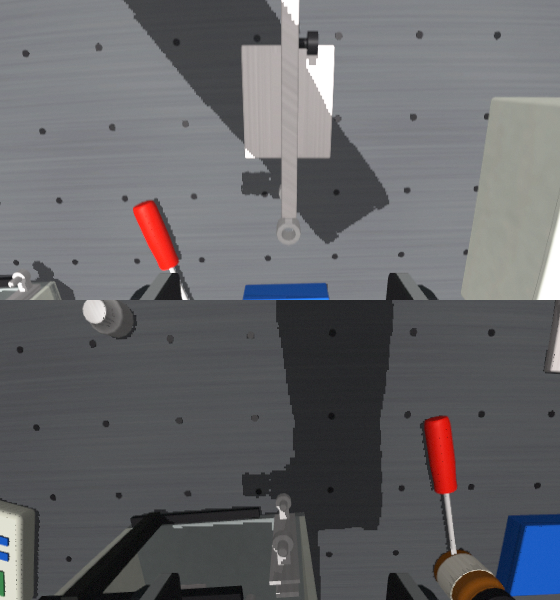

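Run:
```python
import numpy as np,cv2
a=np.load("vs.npz")["image"][203:263,254:324];b=np.load("vp.npz")["image"][185:285,248:318]
r=lambda i,s:cv2.resize(i,None,fx=s,fy=s,interpolation=cv2.INTER_NEAREST)
A=r(a,5.7);B=r(b,5.7);h=max(A.shape[0],B.shape[0])
o=np.zeros((h,A.shape[1]+B.shape[1],3),np.uint8);o[:A.shape[0],:A.shape[1]]=A;o[:B.shape[0],A.shape[1]:]=B
cv2.imwrite("pics/c.png",o[...,::-1]);print(o.shape,A.shape)
```

```text
(570, 798, 3) (342, 399, 3)
```

View pics/c.png

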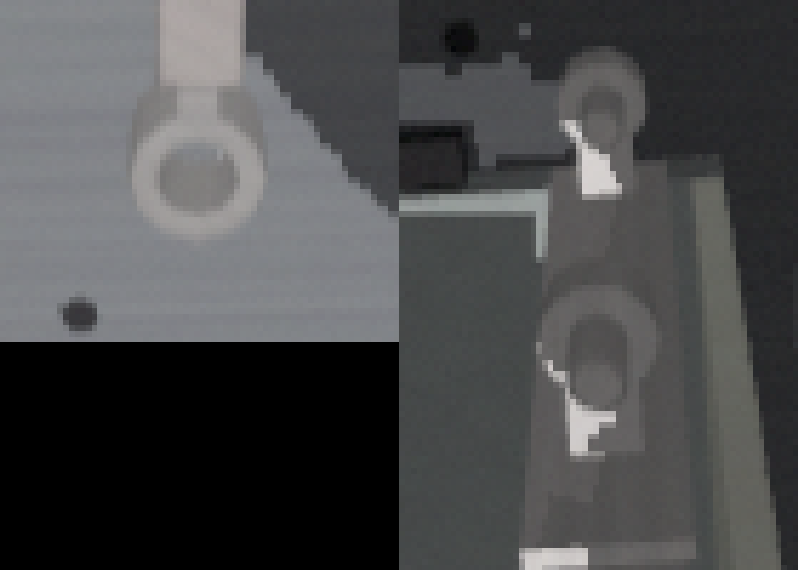

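```bash
cat > bp.py <<'E'
import numpy as np,cv2
def bp(n,u,v,z):
    f=np.load(n+".npz");p=cv2.undistortPoints(np.array([[[u,v]]],float),f["mtx"],f["distortion"])[0,0]
    R,t=f["R"],f["t"];c=-R.T@t;d=R.T@np.r_[p,1];return c+d*(z-c[2])/d[2]
E
python3 - <<'E'
from bp import *
print("sock",bp("vs",288.9,233.5,.142))
print("pinU tip",bp("vp",283.1,252,.148),"shoulder",bp("vp",283,245.2,.134),"low",bp("vp",284.3,207.5,.048))
E
```

```text
sock [0.52674433 0.34581923 0.142     ]
pinU tip [0.6229866  0.02802199 0.148     ] shoulder [0.62412671 0.02786375 0.134     ] low [0.62337133 0.02882461 0.048     ]
```

```bash
python3 go.py "[.462,.347,.235]"
```

```text
tool shift mm [137.5 313.4  -4.1] dist 342.3
```

```bash
(
python3 -m creep '[[1,[19,45,-1],0],[1,[39,90,-2],0],[1,[59,135,-2],0],[1,[79,180,-3],0],[1,[98,223,-3],0]]' 
python3 -m creep '[[1,[19,45,-1],0],[1,[39,90,-1],0],[1,[39,90,-1],0],[1,[39,90,-1],0],[1,[39,90,-1],0]]') >/dev/null
python3 st.py; python3 go.py "[.462,.347,.131]"
```

```text
16.0 z [ 0.0547 -0.0062 -0.9985] xang 178.45 pos [0.4634 0.3453 0.2347] q [ 0.662  0.32  -0.045  1.166 -0.038  0.688] F [ 1.3 -0.2 -0.2] T [-0.01  0.01 -0.04] g 0.0852
tool shift mm [  7.1   2.1 103.4] dist 103.7
```

```bash
python3 -m creep '[[1,[3,2,40],0],[1,[6,2,80],0],[1,[7,2,95],0],[1,[7,2,103],0],[1,[7,2,103],0]]'
python3 st.py
python3 -m creep '[[-1,[0,0,0],0],[-1,[0,0,0],0],[-1,[0,0,0],0],[-1,[0,0,0],0],[-1,[0,0,0],0]]'
python3 st.py
```

```text
clock: 16.5
ee_pos: [0.4629, 0.3456, 0.1307]
ee_rot: [0.046, 3.087, -0.009]
force: [-0.3, -1.1, 0.6]
grip_width: 0.0853
16.5 z [ 0.0536 -0.0068 -0.9985] xang 178.29 pos [0.4629 0.3456 0.1307] q [ 0.663  0.381 -0.235  0.917 -0.038  0.692] F [-0.3 -1.1  0.6] T [ 0.04  0.05 -0.02] g 0.0853
clock: 17.0
ee_pos: [0.463, 0.3471, 0.1319]
ee_rot: [0.044, 3.086, -0.007]
force: [-0.4, 0.4, 0.4]
grip_width: 0.0125
17.0 z [ 0.0555 -0.0051 -0.9984] xang 178.39 pos [0.463  0.3471 0.1319] q [ 0.665  0.38  -0.233  0.917 -0.038  0.692] F [-0.4  0.4  0.4] T [0.02 0.05 0.03] g 0.0125
```

```bash
python3 -m creep '[[-1,[0,0,0],0],[-1,[0,0,0],0],[-1,[0,0,-3],0],[-1,[0,0,-6],0],[-1,[0,0,-6],0]]'
python3 st.py
python3 - <<'E'
from h import *
s=env.get_state();R=Ro.from_rotvec(s["ee_rot"]).as_matrix()
p=s["ee_pos"]; print("lift",R.T@[0,0,50],"D",R.T@[96.5,-317.8,0],"lift+D",R.T@[96.5,-317.8,50])
E
```

```text
clock: 17.5
ee_pos: [0.462, 0.3468, 0.1372]
ee_rot: [0.043, 3.087, -0.008]
force: [-0.6, 0.4, -3.7]
grip_width: 0.0091
17.5 z [ 0.0538 -0.006  -0.9985] xang 178.39 pos [0.462  0.3468 0.1372] q [ 0.665  0.375 -0.225  0.932 -0.038  0.692] F [-0.6  0.4 -3.7] T [ 0.29  0.1  -0.06] g 0.0091
lift [ -2.69712397  -0.22477127 -49.92669627] D [-105.22145929 -314.93982692    7.10210712] lift+D [-107.91858326 -315.16459819  -42.82458915]
```

```bash
(
python3 -m creep '[[-1,[0,0,-10],0],[-1,[-1,0,-20],0],[-1,[-2,0,-30],0],[-1,[-2,0,-40],0],[-1,[-3,0,-50],0]]'
python3 -m creep '[[-1,[-9,-28,1],0],[-1,[-20,-60,1],0],[-1,[-31,-94,2],0],[-1,[-42,-127,3],0],[-1,[-53,-160,4],0]]'
python3 -m creep '[[-1,[-11,-33,1],0],[-1,[-22,-66,1],0],[-1,[-32,-98,2],0],[-1,[-42,-127,3],0],[-1,[-49,-147,3],0]]'
python3 -m creep '[[-1,[-3,-7,0],0],[-1,[-3,-7,0],0],[-1,[-3,-7,0],0],[-1,[-3,-7,0],0],[-1,[-3,-7,0],0]]') >/dev/null
python3 st.py
python3 - <<'E'
from h import *
a=env.grab_frame("side");b=env.grab_frame("top")
for n,f in (("S",a),("T",b)): np.savez(n+".npz",**{k:f[k] for k in ("image","z_map","mtx","distortion","R","t")})
o=[]
for f in (a,b):
  X=np.array([.6235,.028,.15]); r,_=cv2.Rodrigues(np.array(f["R"])); p=cv2.projectPoints(X[None],r,np.array(f["t"]),np.array(f["mtx"]),np.array(f["distortion"]))[0].ravel(); print(p)
  u,v=p.astype(int); o.append(cv2.resize(f["image"][v-45:v+45,u-40:u+40],None,fx=5,fy=5,interpolation=cv2.INTER_NEAREST)); print(u-40,v-45)
cv2.imwrite("pics/d.png",np.hstack(o)[...,::-1])
E
```

```text
19.5 z [ 0.0546 -0.0053 -0.9985] xang 178.47 pos [0.5586 0.0313 0.1876] q [ 0.061  0.301 -0.199  1.017 -0.009  0.087] F [ 0.3  0.2 -3.8] T [0.02 0.05 0.  ] g 0.009
[304.65694642 184.07093413]
264 139
[287.84993758 181.30508286]
247 136
```

View pics/d.png

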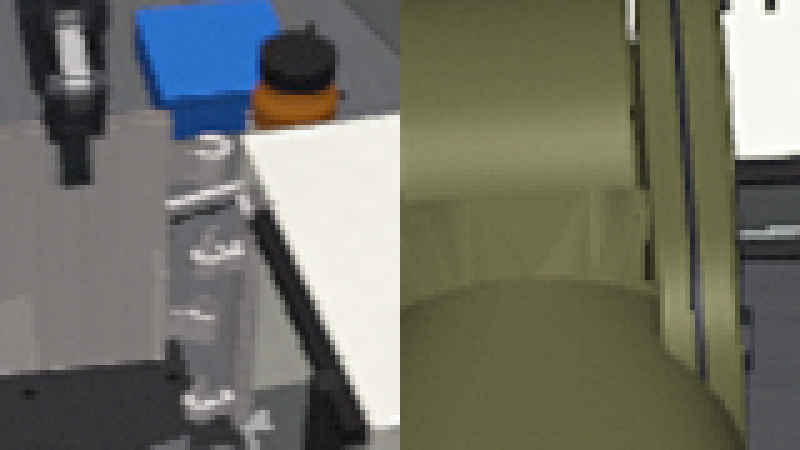

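```bash
python3 -m creep '[[-1,[0,-2.3,7],0],[-1,[0.5,-2.3,14],0],[-1,[1,-2.3,20],0],[-1,[1.5,-2.3,25],0],[-1,[1.6,-2.3,28],0]]' >/dev/null
python3 st.py
python3 -m creep '[[-1,[0,0,0.5],0],[-1,[0,0,1],0],[-1,[0,0,1.5],0],[-1,[0,0,2],0],[-1,[0,0,2],0]]' >/dev/null
python3 st.py
python3 -m creep '[[-1,[0,0,0.5],0],[-1,[0,0,1],0],[-1,[0,0,1.5],0],[-1,[0,0,2],0],[-1,[0,0,2],0]]' >/dev/null
python3 st.py
```

```text
20.1 z [ 0.0535 -0.0057 -0.9986] xang 178.37 pos [0.5583 0.0278 0.1585] q [ 0.055  0.32  -0.251  0.947 -0.009  0.083] F [ 0.2  0.5 -3.5] T [ 0.05 -0.    0.03] g 0.009
20.6 z [ 0.0552 -0.0056 -0.9985] xang 178.38 pos [0.5591 0.0279 0.1577] q [ 0.055  0.32  -0.253  0.943 -0.009  0.083] F [-0.  -0.2 -3.3] T [ 0.01  0.03 -0.01] g 0.0092
21.1 z [ 0.055  -0.0056 -0.9985] xang 178.38 pos [0.5591 0.0279 0.1557] q [ 0.055  0.322 -0.256  0.938 -0.009  0.083] F [-0.9 -0.5 -1.9] T [ 0.03  0.1  -0.02] g 0.0093
```

```bash
python3 -m creep '[[-1,[0,0,0.5],0],[-1,[0,0,1],0],[-1,[0,0,1],0],[-1,[0,0,1],0],[-1,[0,0,1],0]]' >/dev/null
python3 st.py
python3 -m creep '[[-1,[0,0,0.5],0],[-1,[0,0,1],0],[-1,[0,0,1],0],[-1,[0,0,1],0],[-1,[0,0,1],0]]' >/dev/null
python3 st.py
```

```text
21.6 z [ 0.0546 -0.0052 -0.9985] xang 178.39 pos [0.5591 0.028  0.1543] q [ 0.055  0.323 -0.258  0.936 -0.008  0.083] F [ 0.3  0.8 -3.3] T [0.31 0.07 0.11] g 0.0089
22.1 z [ 0.0547 -0.0053 -0.9985] xang 178.39 pos [0.5591 0.028  0.1535] q [ 0.055  0.324 -0.259  0.933 -0.008  0.083] F [-0.3  1.9 -4. ] T [0.5  0.16 0.14] g 0.0089
```

```bash
python3 -m creep '[[-1,[0,0.5,0.3],0],[-1,[0,0.8,1],0],[-1,[0,0.8,1.5],0],[-1,[0,0.8,2],0],[-1,[0,0.8,2],0]]' >/dev/null
python3 st.py
python3 -m creep '[[-1,[0,0,0.5],0],[-1,[0,0,1],0],[-1,[0,0,1.5],0],[-1,[0,0,2],0],[-1,[0,0,2],0]]' >/dev/null
python3 st.py
```

```text
22.6 z [ 0.0547 -0.0059 -0.9985] xang 178.38 pos [0.5593 0.0285 0.1514] q [ 0.056  0.325 -0.262  0.929 -0.009  0.084] F [-0.4  0.4 -3.8] T [0.14 0.12 0.01] g 0.0092
23.1 z [ 0.0548 -0.0056 -0.9985] xang 178.38 pos [0.5594 0.0286 0.1495] q [ 0.056  0.327 -0.265  0.924 -0.009  0.084] F [-0.2  0.5 -4. ] T [0.17 0.13 0.01] g 0.0089
```

```bash
python3 -m creep '[[-1,[0,0.1,1],0],[-1,[0,0.2,2],0],[-1,[0,0.2,3],0],[-1,[0.2,0.2,4],0],[-1,[0.2,0.2,4],0]]' >/dev/null
python3 st.py
python3 -m creep '[[-1,[0,0,0.5],0],[-1,[0,0,1],0],[-1,[0,0,1.5],0],[-1,[0,0,2],0],[-1,[0,0,2],0]]' >/dev/null
python3 st.py
```

```text
23.6 z [ 0.0546 -0.0059 -0.9985] xang 178.38 pos [0.5594 0.0287 0.1453] q [ 0.056  0.33  -0.272  0.914 -0.009  0.085] F [ 0.  -0.1 -3.4] T [ 0.07  0.09 -0.04] g 0.0092
24.1 z [ 0.0549 -0.0056 -0.9985] xang 178.38 pos [0.5596 0.0288 0.1435] q [ 0.056  0.332 -0.275  0.909 -0.009  0.085] F [-0.1  0.1 -3.4] T [0.09 0.05 0.08] g 0.0091
```

```bash
python3 -m creep '[[-1,[0,0,0.5],0],[-1,[0,0,1],0],[-1,[0,0,1.5],0],[-1,[0,0,1.5],0],[-1,[0,0,1.5],0]]' >/dev/null
python3 st.py
python3 -m creep '[[-1,[0,0,0.5],0],[-1,[0,0,1],0],[-1,[0,0,1],0],[-1,[0,0,1],0],[-1,[0,0,1],0]]' >/dev/null
python3 st.py
```

```text
24.6 z [ 0.0548 -0.0056 -0.9985] xang 178.38 pos [0.5596 0.0288 0.142 ] q [ 0.056  0.333 -0.277  0.906 -0.009  0.084] F [-0.7  1.1 -3.6] T [0.13 0.07 0.  ] g 0.0091
25.1 z [ 0.0554 -0.0055 -0.9985] xang 178.38 pos [0.5597 0.0288 0.1418] q [ 0.056  0.333 -0.278  0.904 -0.009  0.084] F [-4.  -0.9  5.4] T [ 0.1   0.77 -0.06] g 0.0087
```

```bash
python3 -m creep '[[-1,[0,0,-0.7],0],[-1,[0,0,-0.7],0],[-1,[0,0,-0.7],0],[0.2,[0,0,-0.7],0],[0.2,[0,0,-0.7],0]]' >/dev/null
python3 -m creep '[[0.2,[0,0,0],0],[0.2,[0,0,0],0],[0.2,[0,0,-20],0],[0.2,[0,0,-50],0],[0.2,[0,0,-70],0]]' >/dev/null
python3 -m creep '[[-1,[0,45,0],0],[-1,[0,90,0],0],[-1,[40,90,0],0],[-1,[40,90,0],0],[-1,[40,90,0],0]]' >/dev/null
python3 st.py
python3 - <<'E'
from h import *
f=env.grab_frame("wrist"); save(f,"w2.png")
g=env.grab_frame("side"); save(g,"s2.png",(200,100,400,260),4)
A=cloud(f); T=A[(A[:,2]>.166)&(A[:,2]<.18)&(A[:,0]>.45)&(A[:,0]<.62)&(A[:,1]>-.05)&(A[:,1]<.1)]
print(len(T),np.percentile(T,[1,50,99],axis=0).round(4).tolist()); print(np.polyfit(T[:,0],T[:,1],1), cv2.minAreaRect((T[:,:2]*1000).astype(np.float32)))
E
```

```text
26.6 z [ 0.0543 -0.006  -0.9985] xang 178.44 pos [0.5175 0.1204 0.2088] q [ 0.24   0.243 -0.222  1.054 -0.019  0.267] F [0.3 0.7 1.3] T [ 0.   -0.   -0.08] g 0.0002
3194 [[0.4721, 0.0239, 0.1662], [0.5201, 0.0298, 0.1687], [0.5787, 0.0348, 0.1711]]
[-0.01712597  0.03865142] ((526.576904296875, 28.99972152709961), (10.897704124450684, 110.57967376708984), 88.70130920410156)
```

View pics/w2.png

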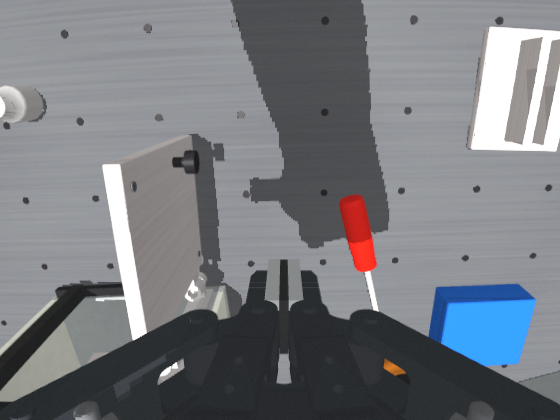

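View pics/s2.png

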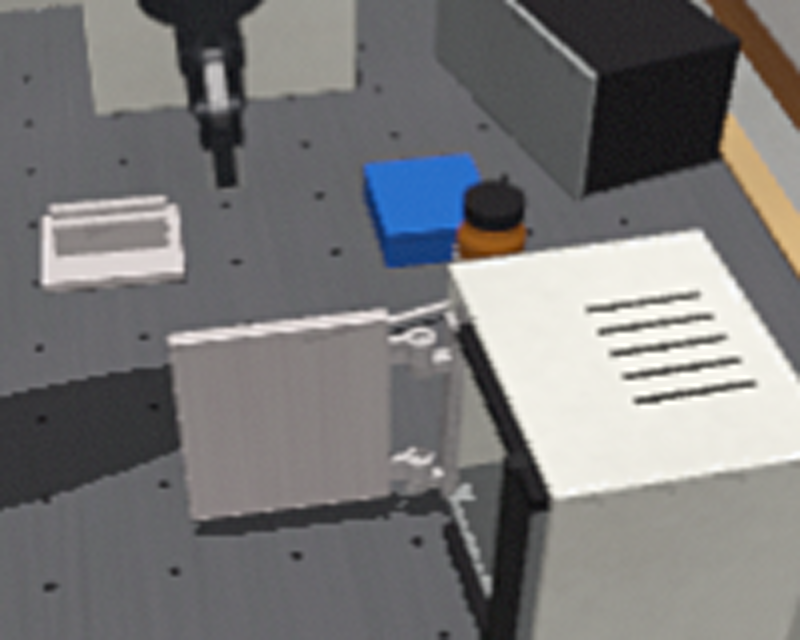

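```bash
python3 -m creep '[[-1,[1,0,20],0],[-1,[2,0,45],0],[-1,[2,-20,59],0],[-1,[1,-45,59],0],[-1,[1,-60,59],0]]' >/dev/null
python3 st.py
cat > arc.py <<'E'
import sys; from h import *
s=env.get_state();R=Ro.from_rotvec(s["ee_rot"]).as_matrix();H=np.array([.6235,.0285]);r,o=.105,.018
for th in map(float,sys.argv[1:]):
    a=np.radians(th); t=H+r*np.array([np.cos(a),np.sin(a)])+o*np.array([np.sin(a),-np.cos(a)])
    print(th,(R.T@(np.r_[t,.15]-s["ee_pos"])*1000).round(1))
E
python3 arc.py 180 187 194 201 208 215 222 229 236 243
```

```text
27.2 z [ 0.0551 -0.0061 -0.9985] xang 178.28 pos [0.5198 0.0583 0.1501] q [ 0.119  0.267 -0.352  0.898 -0.013  0.149] F [-0.1  0.9  0.7] T [-0.01  0.05 -0.02] g -0.0
180.0 [  1.  -11.8   0.1]
187.0 [  2.  -24.8   0.1]
194.0 [  1.4 -37.8   0.2]
201.0 [ -0.7 -50.6   0.4]
208.0 [ -4.4 -63.1   0.6]
215.0 [ -9.6 -75.    1. ]
222.0 [-16.1 -86.2   1.4]
229.0 [-24.1 -96.5   1.9]
236.0 [ -33.2 -105.8    2.4]
243.0 [ -43.3 -113.9    3. ]
```

```bash
python3 -m creep '[[-1,[1,-8,0],0],[-1,[1,-16,0],0],[-1,[2,-25,0],0],[-1,[2,-35,0],0],[-1,[1,-44,0],0]]' >/dev/null
python3 st.py
python3 -m creep '[[-1,[-1,-7,0],0],[-1,[-4,-14,0],0],[-1,[-7,-21,0],0],[-1,[-11,-31,1],0],[-1,[-17,-42,1],0]]' >/dev/null
python3 st.py
python3 arc.py 230 236 243 248 253 258 262 265 268
python3 - <<'E'
from h import *
g=env.grab_frame("side"); np.savez("S.npz",**{k:g[k] for k in ("image","z_map","mtx","distortion","R","t")})
A=cloud(g); T=A[(A[:,2]>.06)&(A[:,2]<.16)&(A[:,0]>.46)&(A[:,0]<.61)&(A[:,1]>-.13)&(A[:,1]<.05)]
print(len(T)); c=np.polyfit(T[:,0],T[:,1],1); print("door angle",180+np.degrees(np.arctan(c[0])),c,T[:,0].min())
E
```

```text
27.7 z [ 0.0552 -0.0055 -0.9985] xang 178.4 pos [0.5167 0.0156 0.1506] q [ 0.035  0.256 -0.366  0.894 -0.007  0.062] F [0.8 1.2 0.1] T [ 0.05  0.03 -0.  ] g -0.0
28.2 z [ 0.0545 -0.0056 -0.9985] xang 178.41 pos [ 0.5328 -0.0271  0.1504] q [-0.049  0.283 -0.328  0.905 -0.003 -0.021] F [-0.1  1.2  0.6] T [0.04 0.02 0.  ] g 0.0001
230.0 [ -9.8 -13.    1. ]
236.0 [-17.6 -20.9   1.5]
243.0 [-27.8 -29.    2.1]
248.0 [-35.6 -34.    2.5]
253.0 [-43.8 -38.3   3. ]
258.0 [-52.4 -41.9   3.5]
262.0 [-59.4 -44.2   3.9]
265.0 [-64.8 -45.6   4.2]
268.0 [-70.3 -46.7   4.5]
1121
door angle 218.69806423687666 [ 0.8010956  -0.48411653] 0.5022823177736814
```

```bash
python3 -m creep '[[-1,[-5,-7,0],0],[-1,[-10,-13,1],0],[-1,[-17,-21,1],0],[-1,[-24,-26,2],0],[-1,[-31,-31,2],0]]' >/dev/null
python3 st.py
python3 -m creep '[[-1,[-5,-4,0],0],[-1,[-10,-7,1],0],[-1,[-15,-9,1],0],[-1,[-19,-10,1],0],[-1,[-23,-12,1],0]]' >/dev/null
python3 st.py
python3 arc.py 262 265 268 270 272 274
```

```text
28.75 z [ 0.0548 -0.0055 -0.9985] xang 178.38 pos [ 0.5634 -0.0588  0.1503] q [-0.104  0.336 -0.249  0.93   0.    -0.076] F [ 0.3 -0.5 -0.4] T [ 0.06  0.09 -0.01] g 0.0001
29.25 z [ 0.0546 -0.0054 -0.9985] xang 178.4 pos [ 0.5856 -0.0708  0.1507] q [-0.121  0.374 -0.19   0.952  0.001 -0.093] F [-0.3  1.4  0.3] T [ 0.03  0.12 -0.01] g -0.0002
262.0 [-5.5 -2.   1. ]
265.0 [-10.9  -3.4   1.3]
268.0 [-16.3  -4.5   1.6]
270.0 [-20.   -5.1   1.8]
272.0 [-23.7  -5.6   2. ]
274.0 [-27.4  -5.9   2.2]
```

Slow, force-checked closing from here.

```bash
python3 -m creep '[[-1,[-3,-1,0],0],[-1,[-6,-2,0.3],0],[-1,[-9,-3,0.6],0],[-1,[-11,-3.5,0.8],0],[-1,[-13,-4,1],0]]' >/dev/null
python3 st.py
python3 -m creep '[[-1,[-1,0,0],0],[-1,[-2,0,0],0],[-1,[-3,0,0],0],[-1,[-4,0,0],0],[-1,[-4,0,0],0]]' >/dev/null
python3 st.py
cat > ang.py <<'E'
from h import *
g=env.grab_frame("side"); r=env.trace(g,"door"); print(g["shot"],[round(x["p"],2) for x in r])
A=cloud(g,r[0]["pixels"]) if r else cloud(g); T=A[(A[:,2]>.03)&(A[:,2]<.19)&(A[:,0]>.54)&(A[:,0]<.66)&(A[:,1]>-.15)&(A[:,1]<.05)]
print(len(T),np.percentile(T,[2,50,98],axis=0).round(4).tolist())
save(g,"s3.png",(240,110,390,260),4)
E
python3 ang.py
```

```text
29.75 z [ 0.0548 -0.0056 -0.9985] xang 178.38 pos [ 0.5984 -0.0753  0.1504] q [-0.126  0.395 -0.156  0.964  0.001 -0.098] F [-0.1  0.4  1.4] T [0.07 0.14 0.  ] g 0.0001
30.25 z [ 0.055  -0.0056 -0.9985] xang 178.39 pos [ 0.6025 -0.0754  0.1507] q [-0.125  0.402 -0.145  0.968  0.001 -0.097] F [ 0.  -0.1  0.2] T [ 0.01  0.09 -0.05] g 0.0
14 [0.64, 0.24]
621 [[0.5967, -0.1246, 0.0337], [0.6149, -0.1046, 0.0956], [0.6227, 0.0074, 0.1711]]
```

View pics/s3.png

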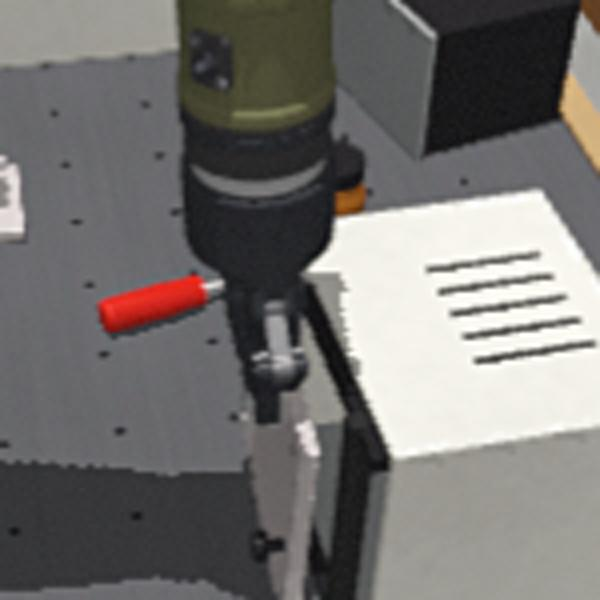

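The door is nearly shut, with its free edge at about (300,500) still a centimetre or so off the stop. I'll keep creeping it closed.

```bash
python3 -m creep '[[-1,[-1,0,0],0],[-1,[-2,0,0],0],[-1,[-3,0,0],0],[-1,[-4,0,0],0],[-1,[-4,0,0],0]]' >/dev/null
python3 st.py
python3 -m creep '[[-1,[-1,0,0],0],[-1,[-2,0,0],0],[-1,[-3,0,0],0],[-1,[-3,0,0],0],[-1,[-3,0,0],0]]' >/dev/null
python3 st.py
python3 -m creep '[[-1,[-1,0,0],0],[-1,[-2,0,0],0],[-1,[-2,0,0],0],[-1,[-2,0,0],0],[-1,[-2,0,0],0]]' >/dev/null
python3 st.py
```

```text
30.85 z [ 0.0551 -0.0056 -0.9985] xang 178.38 pos [ 0.6066 -0.0756  0.1509] q [-0.125  0.408 -0.134  0.973  0.001 -0.096] F [-1.3  0.3 -0.2] T [-0.04  0.07  0.06] g 0.0002
31.35 z [ 0.055  -0.0056 -0.9985] xang 178.38 pos [ 0.6094 -0.0756  0.1511] q [-0.124  0.413 -0.126  0.976  0.001 -0.096] F [-0.7  0.  -1. ] T [ 0.01  0.11 -0.  ] g -0.0002
31.85 z [ 0.0548 -0.0056 -0.9985] xang 178.38 pos [ 0.6113 -0.0757  0.1512] q [-0.124  0.416 -0.121  0.979  0.001 -0.095] F [ 0.1 -0.7  0.1] T [-0.07  0.09  0.01] g 0.0002
```

```bash
python3 -m creep '[[-1,[-1,0,0],0],[-1,[-2,0,0],0],[-1,[-2,0,0],0],[-1,[-2,0,0],0],[-1,[-2,0,0],0]]' >/dev/null
python3 st.py
python3 -m creep '[[-1,[-0.5,0,0],0],[-1,[-1,0,0],0],[-1,[-1.5,0,0],0],[-1,[-1.5,0,0],0],[-1,[-1.5,0,0],0]]' >/dev/null
python3 st.py; python3 ang.py
```

```text
32.35 z [ 0.055  -0.0056 -0.9985] xang 178.38 pos [ 0.6134 -0.0757  0.1513] q [-0.123  0.419 -0.116  0.981  0.001 -0.095] F [-0.5 -0.3  0.2] T [ 0.08  0.13 -0.02] g 0.0001
32.85 z [ 0.0529 -0.0055 -0.9986] xang 178.38 pos [ 0.6138 -0.0758  0.1511] q [-0.123  0.421 -0.112  0.984  0.001 -0.095] F [-5.4 -0.1  2.1] T [0.04 1.04 0.02] g 0.0001
15 [0.67]
826 [[0.6112, -0.1246, 0.0336], [0.6258, -0.0967, 0.0906], [0.6365, 0.0245, 0.1707]]
```

View pics/s3.png

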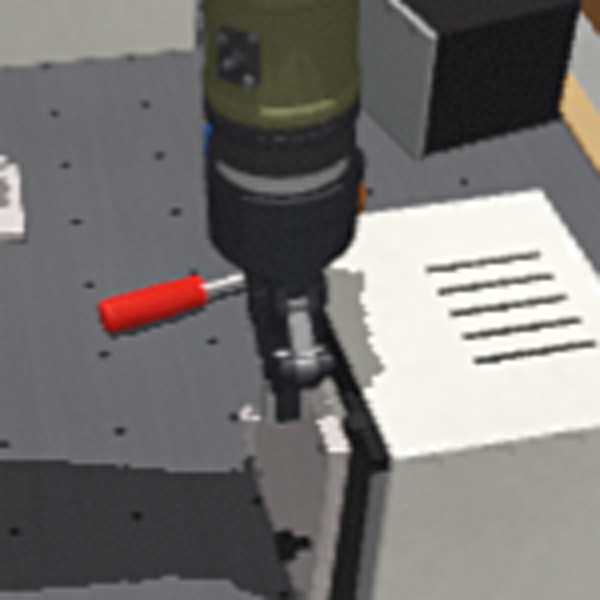

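Contact force has risen to 5.4 N and the door lies on the stop. Now I'll back away and check.

```bash
python3 -m creep '[[-1,[0,0,0],0],[-1,[0,0,0],0],[-1,[2,0,0],0],[-1,[5,0,0],0],[-1,[10,0,0],0]]' >/dev/null
python3 -m creep '[[-1,[20,0,0],0],[-1,[50,0,0],0],[-1,[80,0,-20],0],[-1,[80,0,-60],0],[-1,[80,0,-100],0]]' >/dev/null
python3 -m creep '[[-1,[40,40,0],0],[-1,[80,80,0],0],[-1,[120,120,0],0],[-1,[120,120,0],0],[-1,[120,120,0],0]]' >/dev/null
python3 st.py
python3 - <<'E'
from h import *
g=env.grab_frame("side"); b=env.grab_frame("top")
for n,f in (("side",g),("top",b)):
  r=env.trace(f,"door"); 
  if r:
    A=cloud(f,r[0]["pixels"]); T=A[(A[:,2]>.02)&(A[:,2]<.2)&(A[:,0]>.54)&(A[:,0]<.66)]
    print(n,len(T),np.percentile(T,[2,50,98],axis=0).round(4).tolist())
    U=T[(T[:,2]>.163)]
    if len(U)>20: print("topedge",cv2.minAreaRect((U[:,:2]*1000).astype(np.float32)))
a=cv2.resize(g["image"][120:270,250:400],None,fx=2.66,fy=2.66,interpolation=cv2.INTER_CUBIC);c=cv2.resize(b["image"][90:240,240:390],None,fx=2.66,fy=2.66,interpolation=cv2.INTER_CUBIC)
cv2.imwrite("pics/e.png",np.hstack([a,c])[...,::-1])
E
```

```text
34.45 z [ 0.0556 -0.0048 -0.9984] xang 178.59 pos [0.4012 0.052  0.2394] q [ 0.139  0.008 -0.421  1.088 -0.012  0.163] F [ 0.8 -0.8 -0.8] T [-0.06  0.02 -0.01] g 0.0002
side 1098 [[0.6084, -0.1243, 0.0276], [0.622, -0.0719, 0.1149], [0.6307, 0.0244, 0.172]]
topedge ((627.009765625, -59.87885284423828), (11.416560173034668, 132.8998260498047), 0.8599295616149902)
top 1125 [[0.6088, -0.1194, 0.0276], [0.6203, -0.0522, 0.1262], [0.6302, 0.028, 0.1715]]
topedge ((625.4340209960938, -58.14867401123047), (11.584504127502441, 127.10834503173828), 0.4714028537273407)
```

View pics/e.png

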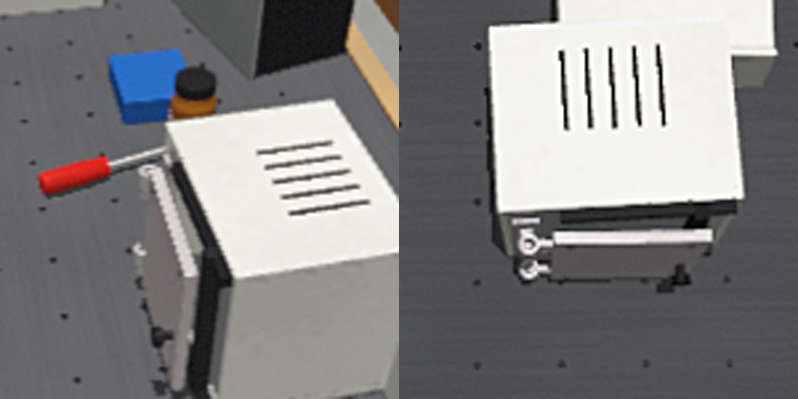

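```bash
python3 -c "
from station import env
print(env.job_done()); print(env.get_state()['clock'])"
```

```text
the job is handed in; nothing more can be done
None
the job is handed in; nothing more can be done
```

The door is back on the housing, swung shut and released, and the job was handed in at about 34.5 s of the 72 s allowed. No verdict was reported.

**What I did**
- I pinched the door's top edge and lifted it out of the stand, then carried it over the pins. I had located the pins and a socket with the same wrist camera.
- I lowered the door in 0.5–1 mm steps and shifted it 0.8 mm when the sideways force reached about 2 N. It seated at the expected height with about 9 N of extra upward force.
- After letting go, I pushed the outer face shut with closed fingers. The force rose to 5.4 N as it met the stop, and I then backed clear.

**Last checks**
- **Height:** the top edge reads 0.1715–0.172 m, and fully seated is 0.172 m.
- **Shut:** my estimate puts the free edge about 4–5 mm in front of the stop plane, which is what touching should give for a 10 mm door. The stop's position comes from fitting the housing roof, so it is good to only a few mm.
- **Released:** the gripper stands well clear and the force reads about zero.
- **Bystanders:** the driver, bottle and slide box look unmoved in the last picture. I did not re-measure any bystander, and the objective and lens mount were outside that view.

**What disagreed or went wrong**
- The shut door's angle measured 0.5–0.9° against roughly 2° for the housing. That is inside the allowed 0.06 rad and may come from the pins' shift or measurement noise.
- Early on a turn ran into the last joint's limit and tilted the tool by about 7°. I worked that back until about 3° was left, along the panel where it does no harm. This cost about 9 s.

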